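Draw in the tray and nip down the pot lid in counted quarter turns

ROBOT

A 6-joint arm with a two-finger parallel gripper is mounted at the origin on a cart in front of the work surface, level with it; the furniture and walls round the work are solid. World frame = base frame: x ahead of the robot, y to its left, z up, the work surface at z = 0. Lengths are in m, angles in rad, forces in N, time in s.
With the tool pointing down it reaches from about 0.3 to 0.775 m from the base axis. Payload 14.6 kg.
Tool frame: the origin (TCP) lies midway between the tips of the shut fingers; the grasp point (between the pads) lies 19 mm behind it (bot.tcp_to_grasp is the distance from the TCP to the grasp point, in m); z points along the fingers, y is the line along which they close (so a half turn about z gives the same grasp; the last joint's range is limited). The gripper opens to 94 mm and grips with 3 to 60 N. Pads are 16 mm wide; open, the fingers measure 119 mm over their backs; the gripper's body (75 mm by 177 mm) begins 78 mm behind the grasp point.
Start: joints at [1.124, 0.3, 1.521, -0, 1.321, -0.067], TCP at [0.204, 0.511, 0.205] pointing down, gripper open.
Joint ranges: [-3.03, 3.03], [-0.79, 2.21], [0.23, 2.52], [-1.04, 4.18], [0, 3.07], [-2.55, 2.55]. Speed limits (rad/s): [2.22, 2.22, 2.57, 3.14, 3.14, 3.14].

INTERFACE

Orientations are given as a 3x3 rotation matrix whose columns are the frame's x, y, z axes.
In Python, from station import status, viewer, bot gives the robot as it stands.
- The arm moves only by the tool jog_arm, never from a script. Its arguments are lists of equal length, an entry for each row: "travel": the shift along the world's x, y, z normalised to -1 to 1, where 1 is 8 cm, a list of three; "twist": the turn, a rotation vector about the world's x, y, z normalised to -1 to 1, where 1 is pi/2 rad, a list of three; "fingers": the finger opening in mm, from 0 to 94. A call has 1 to 5 rows; each row is the pose to reach, as a shift and turn from the pose commanded when the call began; what a row does not reach only later rows make up. A row lasts 1/12 s, in which the tool goes at most 41.7 mm and 7.16 degrees, less where a joint would pass 70% of its speed; a pose out of reach is approached as far as the arm can. A call with a number of a shift or a turn outside -1 to 1 is refused whole. A call with a gripper value outside its range is refused whole. The fingers move at their own pace and stop on an object; "force" is the grip in N (left out, the last holds). Time passes only in rows, so rows that repeat a pose let the fingers close. It gives the time, the measured TCP pose, the force, the opening and the grip force at its end, in the units of the state.
- status.observe(): the state, without advancing time (a new reading comes with each control period).
- viewer.get_image(name): name is "scene" or "top" or "wrist"; returns a dict with "pixels" (480x640x3 uint8, red, green, blue), "fx", "fy", "cx", "cy" (pixels), "pose" (4x4, takes a point from camera to world coordinates). Camera axes: x right, y down, z forward; pixel columns grow to the right and rows downward; lengths in m; the calibration is good to about 2 mm. The wrist camera is an equidistant fisheye: a pixel r from the principal point sees the ray r / f radians off the axis. A picture is of the moment at which its call begins. There is no depth.
- bot.finish_job(): hands the job in; it is judged then, once.
The state is a dict: "time_s": time; "joint_positions": joint angles; "dq": joint speeds; "joint_torque": joint torques, N m; "position": TCP position; "tcp_rot": TCP orientation; "ft_force": force on the tool from outside, world axes, zero at the start; "wrist_torque": the same for the moment, N m; "gripper_width": finger opening in m; "grasp_force": force on a finger pad.
Only numpy, scipy, OpenCV 4.12 (cv2) and the standard library are available. Lean on these libraries where they do the work, as an engineer would, in place of code of your own. Each camera call takes 0.05 s, during which the arm holds its last target. There are 200 camera calls.

TASK

The tray with the round pot has been pushed away to the left on its runners: draw it back to the right, fully home against its end stop (its left-hand lip is there to hook a fingertip behind). Then tighten the lid's three T-bar screws clockwise (seen from above), starting at the screw beside the lid's lifting tab and going clockwise round the rim: the first by one quarter turn, the second by two quarter turns, the third by one quarter turn. Finish each screw before you turn the next, and leave the mug, the phone and the round tin where they are.

Things in the scene. Friction and masses are not known exactly. Their poses are not given: they have to be found in the camera images.
- runner_base: dark steel runner base fixed to the bench, 155 mm (x) by 300 mm (y), 12 mm high. Origin on the bench under its centre, x away from the robot and y to the robot's left (yaw within about 0.15 rad of the world's). The tray slides along its y axis.
- tray (a joint): travel of the tray, m: 0 = pushed away to the left (+y of runner_base), 0.09 = fully home at its stop on the right (-y). The tray's centre lies at y = +0.045 of runner_base at 0 and at y = -0.045 at full travel. Sliding takes about 3 N, more when fast; it stays where it is left.
- tray_left_lip (a point): top outer edge of the tray's left lip (+y side), mid length, 56 mm above the bench; axes as runner_base. Plain aluminium tray, 196 (x) by 210 (y) mm over its 4 mm walls, floor 14 mm and wall tops 56 mm above the bench. On the left and right sides a lip 6 mm thick turns outwards by 12 mm. The bench beyond the left lip is clear.
- pot: round grey pot with aluminium lid, 150 mm in diameter, 1.2 kg, standing loose in the middle of the tray, turned any way. Origin at the centre of its underside, z up, x towards the lid's lifting tab (flat tongue 36 mm wide, 17 mm beyond the lid's edge). Lid top at 40 mm. Three upright T-bar screws stand on the lid 120 degrees apart, 56 mm from its centre, where a plug 7 mm high sits.
- bar_1 (a point): middle of the T-bar of the first screw, beside the lifting tab (+x of pot). All T-bars: dark steel, 64 mm long (this point's x axis), 12 wide (y), 14 high, centre 31 mm above the lid (85 mm above the bench); below it a 10 mm stem and, up to 5 mm above the lid, a 20 mm collar. At the start each bar points at the lid's centre within 6 degrees.
- bar_2 (a point): middle of the T-bar of the second screw, next clockwise (seen from above) from the first: at -120 degrees from the pot's x axis.
- bar_3 (a point): middle of the T-bar of the third screw, next clockwise from the second: at +120 degrees from the pot's x axis.
- screw_1 (a joint): turn of the first screw, rad, growing clockwise seen from above; 0 = bar pointing at the lid's centre, 1.571 = one quarter turn, 3.142 = two. Starts within 0.1 of 0. The screws turn about the upright line through their bar's middle at about 0.05 N m, stay where left, and do not rise or sink. Stops at -0.6 and 4.4.
- screw_2 (a joint): the same for the second screw.
- screw_3 (a joint): the same for the third screw.
- mug: white mug, 83x115x86 mm, standing to the right of the work; origin at the centre of its underside. A bystander.
- phone: black phone in a case, 142x80x16 mm, lying in front and to the right of the tray; origin at the centre of its underside. A bystander.
- flux_tin: open round yellow tin, 74 mm in diameter, 26 mm high, in front and to the left of the tray; origin at the centre of its underside. A bystander.

How it is judged:
By the outcome, as a careful person would: the job done as asked, in the order asked, and still so for the second after the job is handed in, with the robot touching nothing.
It also fails if it takes over 72 s, if anything falls off the work surface, if the arm or the gripper's body presses on something with over 40 N, if the wrist force passes 120 N, or if a joint passes its speed limit or range.

## Working session

There is one attempt and no reset: what is moved stays moved. The work goes in short steps, Python scripts to look and compute and a tool call to move; the robot and the scene stay as the last step left them, time stands still between calls to the robot, and variables do not carry over. Pictures are saved under pics/ and viewed, at most 10 in all, crops included, and the job is handed in when it is done.

Besides the shell and the picture viewer there is one more tool, called after "Request:" as name(argument=value, ...) on one line, values as JSON. jog_arm: Moves the arm, as the interface text tells. Scaled input: -1 to 1 covers 8 cm each way for a shift and pi/2 rad each way for a turn. Its arguments: {"type":"object","properties":{"travel":{"type":"array","items":{"type":"array","items":{"type":"number","minimum":-1,"maximum":1}}},"twist":{"type":"array","items":{"type":"array","items":{"type":"number","minimum":-1,"maximum":1}}},"fingers":{"type":"array","items":{"type":"number"}},"force":{"type":"number"}},"required":["travel","twist","fingers"]}

```bash
ls; mkdir -p pics; python3 - <<'E'
from station import status, viewer, bot
import cv2
s=status.observe(); print(s['time_s'],s['position'],s['tcp_rot'],s['ft_force'],s['gripper_width'])
for n in ['top','scene']:
    i=viewer.get_image(n); cv2.imwrite(f'pics/{n}0.png',i['pixels'][:,:,::-1]); print(n,i['fx'],i['cx'],i['cy'],i['pose'])
E
```

```text
pics
0.0 [0.20379782 0.51057073 0.20489186] [[-9.28733733e-01  3.70747085e-01 -5.02826387e-04]
 [ 3.70747416e-01  9.28733165e-01 -1.03038504e-03]
 [ 8.49792940e-05 -1.14337492e-03 -9.99999343e-01]] [ 0.53387431 -0.39796328  0.15881771] 0.09439634621435063
top 554.2357998740546 311.503299308547 226.61624599055804 [[-2.54395291e-02 -9.95342346e-01  9.29862575e-02  4.01086165e-01]
 [-9.99675749e-01  2.52261515e-02 -3.46958239e-03  5.47802153e-02]
 [ 1.10773685e-03 -9.30443712e-02 -9.95661347e-01  1.19774419e+00]
 [ 0.00000000e+00  0.00000000e+00  0.00000000e+00  1.00000000e+00]]
scene 515.3786539069438 320.42276873963453 239.2561285792932 [[ 0.61348852 -0.32162844  0.72123989 -0.36645647]
 [-0.78961227 -0.26372413  0.55404156 -0.64225158]
 [ 0.01201284 -0.909398   -0.41575349  0.59011469]
 [ 0.          0.          0.          1.        ]]
```

View pics/top0.png

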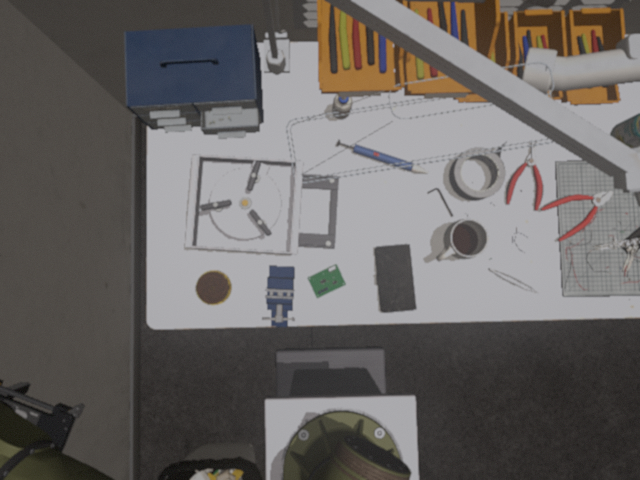

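View pics/scene0.png

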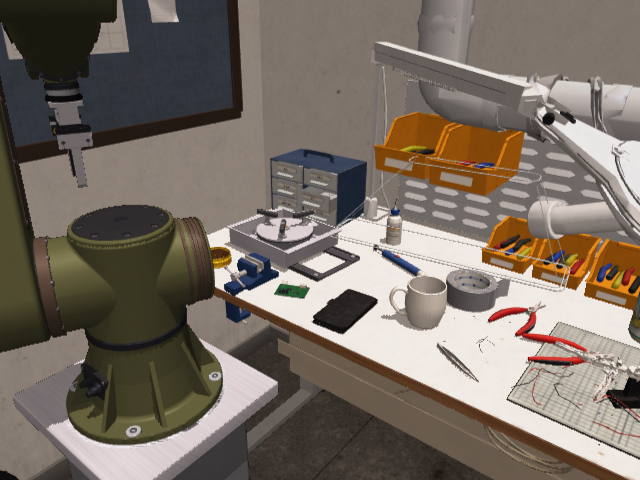

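The top view shows the tray around (245,205), with bars near (256,177), (214,206) and (260,222). The left lip is at column ~190, the tin at (213,287) and the vise at (280,295). I'll enlarge the tray next.

```bash
python3 - <<'E'
import cv2
a=cv2.imread('pics/top0.png')[145:265,175:335]
cv2.imwrite('pics/topc.png',cv2.resize(a,(800,600),interpolation=cv2.INTER_CUBIC))
E
```

```text
(no output)
```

View pics/topc.png

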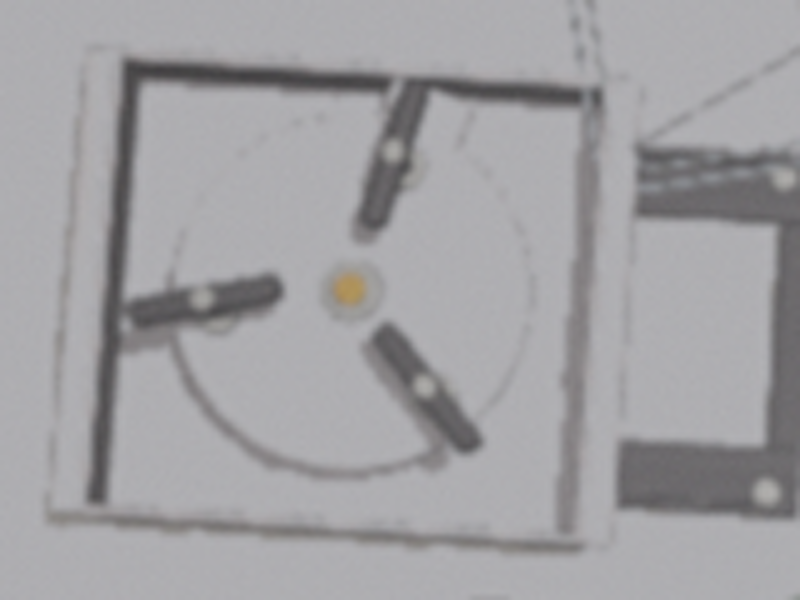

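```bash
cat > h.py <<'E'
import numpy as np
from station import status, viewer, bot
def ray(cam,u,v,z):
    P=np.array(cam['pose']); d=P[:3,:3]@np.array([(u-cam['cx'])/cam['fx'],(v-cam['cy'])/cam['fy'],1.])
    return P[:3,3]+d*(z-P[2,3])/d[2]
def crop(cam,u,v,z,s=5,ox=175,oy=145): return ray(cam,(u+.5)/s-.5+ox,(v+.5)/s-.5+oy,z)
E
python3 - <<'E'
from h import *
c=viewer.get_image('top')
def p(n,*a):
    r=crop(c,*a); print(n,r.round(4)); return r
b=[p('b%d'%i,*q,.092) for i,q in enumerate([(393,150),(425,385),(202,298)],1)]
ce=sum(b)/3; print('centroid',ce,[np.hypot(*(x-ce)[:2]) for x in b],[np.degrees(np.arctan2(*(x-ce)[1::-1])) for x in b])
p('plug',350,289,.061)
e=[(( 415,85),(368,232)),((383,328),(472,448)),((135,315),(278,290))]
for i,(q,r) in enumerate(e):
    a=p('e',*q,.092);d=p('e',*r,.092); print(np.hypot(*(a-d)[:2]),np.degrees(np.arctan2(*(a-d)[1::-1])))
k=[p('corner',*q,.056) for q in [(90,48),(48,515),(638,80),(605,545)]]
print('lipmid',(k[0]+k[1])/2,'yaw',[np.degrees(np.arctan2(-(x-y)[1],(x-y)[0])) for x,y in [(k[0],k[1]),(k[2],k[3])]], [np.linalg.norm(x-y) for x,y in [(k[0],k[1]),(k[2],k[3]),(k[0],k[2]),(k[1],k[3])]])
for n,q in dict(tin=(213,287),phone1=(375,245),vise=(280,267),vise2=(280,320),cab1=(133,127),cab2=(260,127)).items(): print(n,ray(c,*q,.03).round(3))
E
```

```text
b1 [0.6129 0.166  0.092 ]
b2 [0.5171 0.1547 0.092 ]
b3 [0.5545 0.2438 0.092 ]
centroid [0.5615072  0.18818173 0.092     ] [np.float64(0.055957233752665814), np.float64(0.055613476579848206), np.float64(0.0560339335539946)] [np.float64(-23.29868948570469), np.float64(-143.00460118908686), np.float64(97.15231054322308)]
plug [0.561  0.1879 0.061 ]
e [0.6394 0.1567 0.092 ]
e [0.5797 0.1766 0.092 ]
0.062931547771816 -18.45856803140358
e [0.5405 0.1712 0.092 ]
e [0.4913 0.1363 0.092 ]
0.060353051482380606 35.2841542212214
e [0.5483 0.2708 0.092 ]
e [0.557  0.2132 0.092 ]
0.058222059507723446 98.57449368304019
corner [0.6663 0.2958 0.056 ]
corner [0.4709 0.3142 0.056 ]
corner [0.6469 0.0667 0.056 ]
corner [0.4527 0.085  0.056 ]
lipmid [0.56860904 0.30502954 0.056     ] yaw [np.float64(5.374848619668159), np.float64(5.365492961191105)] [np.float64(0.19620575922038555), np.float64(0.19499683681165855), np.float64(0.22992817898902004), np.float64(0.2299745198065576)]
tin [0.388 0.26  0.03 ]
phone1 [ 0.468 -0.082  0.03 ]
vise [0.427 0.119 0.03 ]
vise2 [0.316 0.121 0.03 ]
cab1 [0.735 0.429 0.03 ]
cab2 [0.728 0.156 0.03 ]
```

```bash
python3 - <<'E'
import cv2
a=cv2.imread('pics/scene0.png')[60:300,210:530]
cv2.imwrite('pics/scc.png',cv2.resize(a,(800,600),interpolation=cv2.INTER_CUBIC))
E
```

```text
(no output)
```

View pics/scc.png

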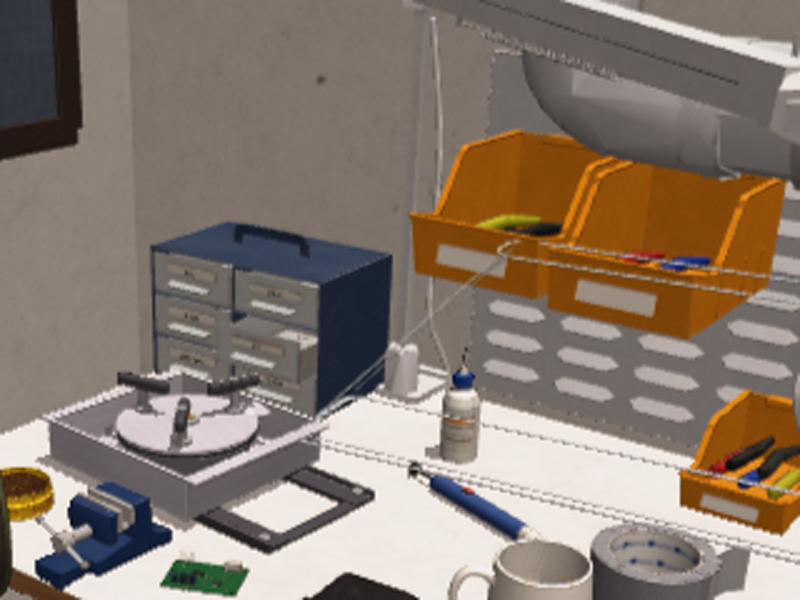

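Bars, tray and cabinet (drawer fronts up to ~0.2 m) are as measured. I still don't know what the thin wire outline right of the tray is, from scene crop (320,430) up to (510,245) and on to the right, so I'll check that.

```bash
python3 - <<'E'
import cv2
a=cv2.imread('pics/top0.png')[60:210,270:470]
a=cv2.createCLAHE(3,(4,4)).apply(cv2.cvtColor(a,6))
cv2.imwrite('pics/topd.png',cv2.resize(a,(800,600),interpolation=cv2.INTER_CUBIC))
E
```

```text
(no output)
```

View pics/topd.png

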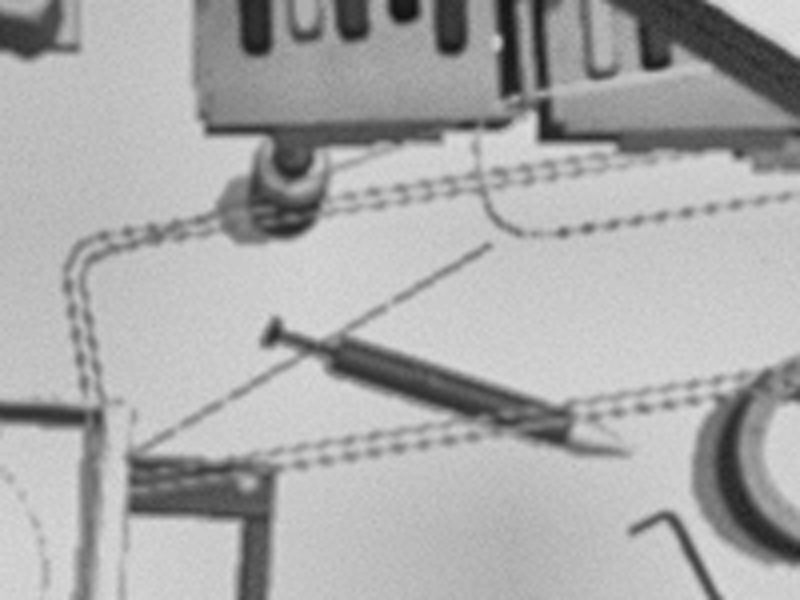

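```bash
python3 - <<'E'
from h import *
T=viewer.get_image('top');S=viewer.get_image('scene')
def tri(n,t,s):
    a=ray(T,*t,0);o1=T['pose'][:3,3];d1=a-o1
    b=ray(S,*s,0);o2=S['pose'][:3,3];d2=b-o2
    k=np.linalg.lstsq(np.c_[d1,-d2],o2-o1,rcond=None)[0]
    p,q=o1+k[0]*d1,o2+k[1]*d2; print(n,p.round(3),q.round(3),np.linalg.norm(p-q).round(4))
tri('chk tray corner fr',(270+.5+25.5,254),(210+190/2.5,60+505/2.5))
tri('A-C2',(289,122),(414,158))
tri('B-C1',(295,177),(338,233))
tri('A-C1',(289,122),(338,233))
tri('B-C2',(295,177),(414,158))
tri('diagend-C2',(392,121),(414,158))
tri('shadowcorner-C2',(392,116),(414,158))
E
```

```text
chk tray corner fr [0.453 0.085 0.03 ] [0.45  0.088 0.03 ] 0.0039
A-C2 [0.681 0.087 0.225] [ 0.764 -0.063  0.244] 0.1727
B-C1 [0.614 0.083 0.049] [0.628 0.065 0.051] 0.0231
A-C1 [0.743 0.094 0.01 ] [0.716 0.127 0.003] 0.0434
B-C2 [0.575 0.078 0.258] [ 0.675 -0.109  0.272] 0.2122
diagend-C2 [ 0.667 -0.092  0.265] [ 0.677 -0.108  0.271] 0.02
shadowcorner-C2 [ 0.676 -0.092  0.265] [ 0.684 -0.105  0.269] 0.0153
```

```bash
python3 - <<'E'
from h import *
T=viewer.get_image('top');S=viewer.get_image('scene')
Pi=np.linalg.inv(S['pose'])
for n,uv in dict(A=(289,122),B=(295,177),mid=(400,160),midA=(400,105),sh=(392,116)).items():
    print(n)
    for z in [0,.03,.06,.1,.15,.2,.25,.3,.35,.4,.5]:
        w=ray(T,*uv,z); q=Pi[:3,:3]@w+Pi[:3,3]
        u,v=q[0]/q[2]*S['fx']+S['cx'],q[1]/q[2]*S['fy']+S['cy']
        print(z,w.round(3),'crop',((u-210)*2.5).round(),((v-60)*2.5).round())
E
```

```text
A
0 [0.746 0.094 0.   ] crop 359.0 434.0
0.03 [0.738 0.093 0.03 ] crop 357.0 412.0
0.06 [0.729 0.092 0.06 ] crop 354.0 390.0
0.1 [0.717 0.091 0.1  ] crop 350.0 359.0
0.15 [0.703 0.089 0.15 ] crop 345.0 319.0
0.2 [0.689 0.088 0.2  ] crop 340.0 276.0
0.25 [0.674 0.086 0.25 ] crop 335.0 232.0
0.3 [0.66  0.084 0.3  ] crop 329.0 185.0
0.35 [0.645 0.083 0.35 ] crop 324.0 136.0
0.4 [0.631 0.081 0.4  ] crop 317.0 84.0
0.5 [0.602 0.078 0.5  ] crop 304.0 -28.0
B
0 [0.623 0.084 0.   ] crop 301.0 474.0
0.03 [0.617 0.083 0.03 ] crop 299.0 450.0
0.06 [0.612 0.082 0.06 ] crop 297.0 425.0
0.1 [0.604 0.082 0.1  ] crop 294.0 391.0
0.15 [0.595 0.08  0.15 ] crop 290.0 348.0
0.2 [0.586 0.079 0.2  ] crop 286.0 302.0
0.25 [0.577 0.078 0.25 ] crop 282.0 254.0
0.3 [0.567 0.077 0.3  ] crop 278.0 204.0
0.35 [0.558 0.075 0.35 ] crop 273.0 151.0
0.4 [0.549 0.074 0.4  ] crop 269.0 96.0
0.5 [0.53  0.072 0.5  ] crop 258.0 -23.0
mid
0 [ 0.655 -0.147  0.   ] crop 511.0 528.0
0.03 [ 0.649 -0.142  0.03 ] crop 506.0 501.0
0.06 [ 0.642 -0.137  0.06 ] crop 500.0 474.0
0.1 [ 0.634 -0.13   0.1  ] crop 493.0 436.0
0.15 [ 0.6
[... 576 characters left out ...]
.7   -0.109  0.25 ] crop 521.0 262.0
0.3 [ 0.684 -0.1    0.3  ] crop 509.0 211.0
0.35 [ 0.668 -0.092  0.35 ] crop 497.0 158.0
0.4 [ 0.653 -0.083  0.4  ] crop 484.0 102.0
0.5 [ 0.621 -0.066  0.5  ] crop 456.0 -19.0
sh
0 [ 0.754 -0.134  0.   ] crop 545.0 489.0
0.03 [ 0.745 -0.129  0.03 ] crop 540.0 464.0
0.06 [ 0.736 -0.124  0.06 ] crop 534.0 439.0
0.1 [ 0.725 -0.118  0.1  ] crop 527.0 404.0
0.15 [ 0.71 -0.11  0.15] crop 517.0 359.0
0.2 [ 0.695 -0.102  0.2  ] crop 507.0 313.0
0.25 [ 0.68  -0.094  0.25 ] crop 497.0 264.0
0.3 [ 0.666 -0.086  0.3  ] crop 486.0 212.0
0.35 [ 0.651 -0.079  0.35 ] crop 474.0 159.0
0.4 [ 0.636 -0.071  0.4  ] crop 462.0 102.0
0.5 [ 0.607 -0.055  0.5  ] crop 436.0 -19.0
```

The two views put a thin wire frame at about z 0.05 near (0.61–0.73, 0.085), with another at about z 0.265 near (0.68,-0.10). I'll stay clear of both and check with the wrist camera. First I'm moving beyond the left lip.

Request:
jog_arm(travel=[[0.3,-0.14,0],[0.6,-0.28,0],[0.92,-0.42,0]], twist=[[0,0,0.06],[0,0,0.12],[0,0,0.18]], fingers=[0,0,0])

```text
time_s: 0.6
position: [0.278, 0.4768, 0.2055]
tcp_rot: [[-0.996, 0.091, 0.0], [0.091, 0.996, 0.0], [-0.0, 0.0, -1.0]]
ft_force: [0.5, 0.8, -0.1]
gripper_width: 0.0773
grasp_force: 0.0
```

Request:
jog_arm(travel=[[0.3,-0.14,0],[0.6,-0.28,0],[0.92,-0.42,0]], twist=[[0,0,0],[0,0,0],[0,0,0]], fingers=[0,0,0])

```text
time_s: 0.85
position: [0.3521, 0.4429, 0.2055]
tcp_rot: [[-0.995, 0.097, -0.0], [0.097, 0.995, 0.0], [0.0, 0.0, -1.0]]
ft_force: [-0.0, 0.5, 0.8]
gripper_width: 0.0575
grasp_force: 0.0
```

Request:
jog_arm(travel=[[0.3,-0.14,0],[0.6,-0.28,0],[0.92,-0.42,0]], twist=[[0,0,0],[0,0,0],[0,0,0]], fingers=[0,0,0])

```text
time_s: 1.1
position: [0.4257, 0.4093, 0.2055]
tcp_rot: [[-0.995, 0.097, -0.0], [0.097, 0.995, 0.0], [0.0, -0.0, -1.0]]
ft_force: [-0.0, 1.0, -0.3]
gripper_width: 0.0376
grasp_force: 0.0
```

Request:
jog_arm(travel=[[0.3,-0.14,0],[0.6,-0.28,0],[0.92,-0.42,0]], twist=[[0,0,0],[0,0,0],[0,0,0]], fingers=[0,0,0])

```text
time_s: 1.35
position: [0.4993, 0.3757, 0.2054]
tcp_rot: [[-0.995, 0.097, -0.0], [0.097, 0.995, 0.0], [0.0, 0.0, -1.0]]
ft_force: [-0.5, 0.9, -0.4]
gripper_width: 0.0177
grasp_force: 0.0
```

Request:
jog_arm(travel=[[0.3,-0.14,0],[0.6,-0.28,0],[0.92,-0.42,0],[0.92,-0.42,0]], twist=[[0,0,0],[0,0,0],[0,0,0],[0,0,0]], fingers=[0,0,0,0])

```text
time_s: 1.68
position: [0.5752, 0.3401, 0.2046]
tcp_rot: [[-0.995, 0.1, -0.0], [0.1, 0.995, -0.001], [0.0, -0.001, -1.0]]
ft_force: [0.6, 0.5, -0.3]
gripper_width: 0.0005
grasp_force: 0.0
```

```bash
python3 - <<'E'
from h import *
import cv2
s=status.observe(); print(s['time_s'],s['position'],s['tcp_rot'],s['ft_force'],s['gripper_width'])
i=viewer.get_image('wrist'); cv2.imwrite('pics/w1.png',i['pixels'][:,:,::-1]); print({k:i[k] for k in i if k!='pixels'})
E
```

```text
1.6833 [0.57516478 0.34012403 0.20455815] [[-9.94966009e-01  1.00212897e-01 -1.25111476e-04]
 [ 1.00212966e-01  9.94965672e-01 -8.20446673e-04]
 [ 4.22622861e-05 -8.28854344e-04 -9.99999656e-01]] [ 0.56265885  0.45500079 -0.34602005] 0.0005105865214689106
{'fx': 371.64829954431775, 'fy': 371.64829954431775, 'cx': 320.82098000630845, 'cy': 238.4966488178853, 'pose': array([[ 0.09980356,  0.96244709,  0.25245762,  0.50312471],
       [ 0.99500556, -0.09608277, -0.02705608,  0.34839678],
       [-0.00178322,  0.25389703, -0.96722961,  0.38524481],
       [ 0.        ,  0.        ,  0.        ,  1.        ]])}
```

View pics/w1.png

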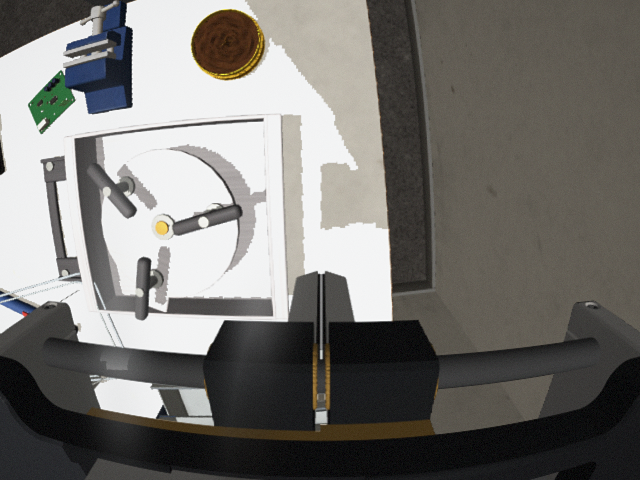

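The wrist view shows the shut fingers beyond the tray's left lip (lip x≈280 px) with clear bench below. Going down next.

Request:
jog_arm(travel=[[0,0,-0.33],[0,0,-0.66],[0,0,-1]], twist=[[0,0,0],[0,0,0],[0,0,0]], fingers=[0,0,0])

```text
time_s: 1.98
position: [0.5713, 0.3434, 0.1249]
tcp_rot: [[-0.995, 0.096, 0.001], [0.096, 0.995, 0.001], [-0.001, 0.001, -1.0]]
ft_force: [0.5, 0.2, -1.3]
gripper_width: 0.0006
grasp_force: 0.0
```

Request:
jog_arm(travel=[[0,0,-0.3],[0,0,-0.6],[0,0,-0.9],[0,0,-1],[0,0,-1]], twist=[[0,0,0],[0,0,0],[0,0,0],[0,0,0],[0,0,0]], fingers=[0,0,0,0,0])

```text
time_s: 2.4
position: [0.5705, 0.3427, 0.0435]
tcp_rot: [[-0.995, 0.096, -0.003], [0.096, 0.995, -0.002], [0.003, -0.002, -1.0]]
ft_force: [-0.1, -0.8, 0.5]
gripper_width: 0.0008
grasp_force: 0.0
```

Request:
jog_arm(travel=[[0,-0.06,-0.05],[-0.01,-0.12,-0.1],[-0.015,-0.17,-0.1],[-0.02,-0.22,-0.1],[-0.02,-0.22,-0.1]], twist=[[0,0,0],[0,0,0],[0,0,0],[0,0,0],[0,0,0]], fingers=[0,0,0,0,0])

```text
time_s: 2.82
position: [0.5706, 0.3244, 0.0383]
tcp_rot: [[-0.995, 0.098, 0.001], [0.098, 0.995, 0.0], [-0.001, 0.0, -1.0]]
ft_force: [0.8, -0.0, 0.3]
gripper_width: 0.0003
grasp_force: 0.0
```

Request:
jog_arm(travel=[[-0.005,-0.05,-0.03],[-0.01,-0.12,-0.05],[-0.02,-0.2,-0.05],[-0.03,-0.28,-0.05],[-0.035,-0.36,-0.05]], twist=[[0,0,0],[0,0,0],[0,0,0],[0,0,0],[0,0,0]], fingers=[0,0,0,0,0])

```text
time_s: 3.23
position: [0.5675, 0.2958, 0.0335]
tcp_rot: [[-0.995, 0.097, 0.0], [0.097, 0.995, 0.0], [-0.0, 0.0, -1.0]]
ft_force: [1.8, 2.9, 1.0]
gripper_width: 0.0005
grasp_force: 1.5
```

Request:
jog_arm(travel=[[-0.007,-0.08,0],[-0.014,-0.16,0],[-0.021,-0.24,0],[-0.028,-0.32,0],[-0.035,-0.4,0]], twist=[[0,0,0],[0,0,0],[0,0,0],[0,0,0],[0,0,0]], fingers=[0,0,0,0,0])

```text
time_s: 3.65
position: [0.5647, 0.2637, 0.0335]
tcp_rot: [[-0.995, 0.097, 0.0], [0.097, 0.995, 0.0], [-0.0, 0.0, -1.0]]
ft_force: [3.1, 3.5, 0.5]
gripper_width: 0.0008
grasp_force: 1.6
```

Request:
jog_arm(travel=[[-0.007,-0.08,0],[-0.014,-0.16,0],[-0.02,-0.22,0],[-0.025,-0.27,0],[-0.03,-0.31,0]], twist=[[0,0,0],[0,0,0],[0,0,0],[0,0,0],[0,0,0]], fingers=[0,0,0,0,0])

```text
time_s: 4.07
position: [0.5623, 0.2391, 0.0334]
tcp_rot: [[-0.995, 0.097, -0.0], [0.097, 0.995, -0.0], [0.0, -0.0, -1.0]]
ft_force: [2.3, 2.9, -0.3]
gripper_width: 0.0003
grasp_force: 1.5
```

Request:
jog_arm(travel=[[-0.002,-0.025,0],[-0.004,-0.05,0],[-0.006,-0.075,0],[-0.008,-0.1,0],[-0.008,-0.1,0]], twist=[[0,0,0],[0,0,0],[0,0,0],[0,0,0],[0,0,0]], fingers=[0,0,0,0,0])

```text
time_s: 4.48
position: [0.5614, 0.2312, 0.0333]
tcp_rot: [[-0.995, 0.097, -0.001], [0.097, 0.995, -0.0], [0.001, -0.001, -1.0]]
ft_force: [0.6, 0.7, -0.2]
gripper_width: 0.0003
grasp_force: 0.1
```

Request:
jog_arm(travel=[[0,-0.015,0],[0,-0.03,0],[0,-0.03,0]], twist=[[0,0,0],[0,0,0],[0,0,0]], fingers=[0,0,0])

```text
time_s: 4.73
position: [0.5614, 0.23, 0.0333]
tcp_rot: [[-0.995, 0.097, -0.0], [0.097, 0.995, 0.001], [0.0, 0.001, -1.0]]
ft_force: [0.4, 7.7, -0.7]
gripper_width: 0.0005
grasp_force: 3.9
```

Request:
jog_arm(travel=[[0,-0.01,0],[0,-0.02,0],[0,-0.02,0],[0,-0.02,0]], twist=[[0,0,0],[0,0,0],[0,0,0],[0,0,0]], fingers=[0,0,0,0])

```text
time_s: 5.07
position: [0.5614, 0.2299, 0.0334]
tcp_rot: [[-0.995, 0.096, 0.0], [0.096, 0.995, 0.003], [-0.0, 0.003, -1.0]]
ft_force: [0.8, 17.3, -3.5]
gripper_width: 0.0004
grasp_force: 9.1
```

The tray is hard against its stop: 17 N with no further motion. I'll back off, rise and look again.

Request:
jog_arm(travel=[[0,0.2,0],[0.02,0.6,0],[0.04,1,0],[0.04,1,0]], twist=[[0,0,0],[0,0,0],[0,0,0],[0,0,0]], fingers=[0,0,0,0])

```text
time_s: 5.4
position: [0.5643, 0.3123, 0.0334]
tcp_rot: [[-0.996, 0.094, 0.0], [0.094, 0.996, 0.0], [-0.0, 0.0, -1.0]]
ft_force: [-0.6, 0.6, 0.1]
gripper_width: 0.0005
grasp_force: 0.0
```

Request:
jog_arm(travel=[[0,0,0.4],[0,0,0.8],[0,0,1]], twist=[[0,0,0],[0,0,0],[0,0,0]], fingers=[10,20,30])

```text
time_s: 5.65
position: [0.5655, 0.3081, 0.1168]
tcp_rot: [[-0.995, 0.097, 0.003], [0.097, 0.995, 0.001], [-0.003, 0.001, -1.0]]
ft_force: [0.1, -0.2, 0.4]
gripper_width: 0.0171
grasp_force: 0.0
```

Request:
jog_arm(travel=[[0,0,0.4],[0,0,0.8],[0,0,1],[0,0,1],[0,0,1]], twist=[[0,0,0],[0,0,0],[0,0,0],[0,0,0],[0,0,0]], fingers=[36,36,36,36,36])

```text
time_s: 6.07
position: [0.5649, 0.3076, 0.1936]
tcp_rot: [[-0.995, 0.097, 0.001], [0.097, 0.995, -0.0], [-0.001, -0.0, -1.0]]
ft_force: [0.1, 0.1, 0.2]
gripper_width: 0.0364
grasp_force: 0.0
```

```bash
python3 - <<'E'
from h import *
import cv2
s=status.observe(); print(s['time_s'],s['position'],s['joint_positions'],s['gripper_width'])
i=viewer.get_image('top'); cv2.imwrite('pics/top1.png',i['pixels'][:,:,::-1])
w=viewer.get_image('wrist'); cv2.imwrite('pics/w2.png',w['pixels'][:,:,::-1]); print(w['pose'])
a=cv2.imread('pics/top1.png')[145:265,210:370]
cv2.imwrite('pics/top1c.png',cv2.resize(a,(800,600),interpolation=cv2.INTER_CUBIC))
E
```

```text
6.0667 [0.56487788 0.30755468 0.19357145] [ 4.41813544e-01  5.19157353e-01  1.24307921e+00 -4.05267075e-04
  1.37886731e+00 -1.03173173e+00] 0.03641454188495817
[[ 0.09659458  0.96306832  0.25133424  0.49263836]
 [ 0.99532162 -0.09293397 -0.02642264  0.31542673]
 [-0.00208932  0.25271069 -0.96753963  0.37304204]
 [ 0.          0.          0.          1.        ]]
```

View pics/top1c.png

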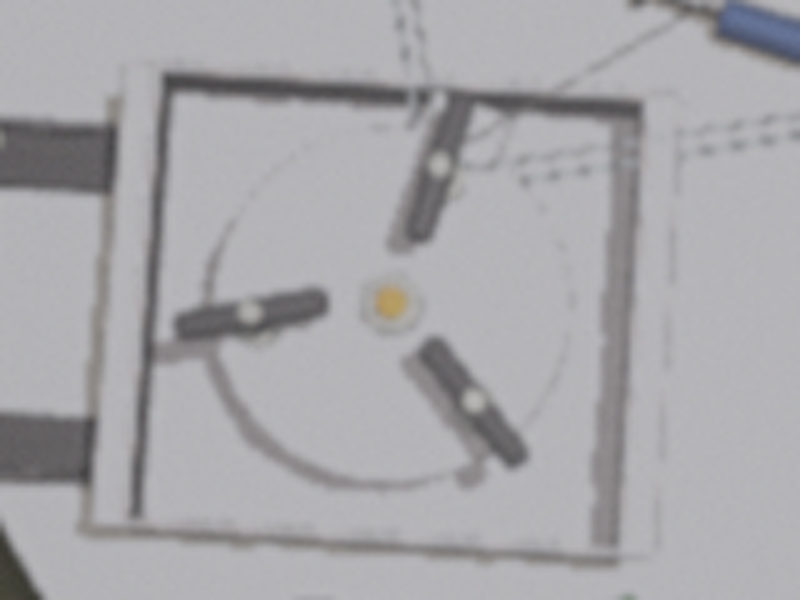

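The tray sits home. Bars are at crop (439,163), (475,401) and (250,313), and the wires seem to pass over the lid. I'll use the wrist view to find their height.

```bash
python3 - <<'E'
import cv2
a=cv2.imread('pics/w2.png')[200:440,0:320]
cv2.imwrite('pics/w2c.png',cv2.resize(a,(800,600),interpolation=cv2.INTER_CUBIC))
E
python3 - <<'E'
from h import *
c=viewer.get_image('top')
P=lambda u,v,z: crop(c,u,v,z,ox=210)
b=[P(*q,.092) for q in [(439,163),(475,401),(250,313)]]
ce=sum(b)/3; print(np.round(b,4),'cen',ce.round(4),[np.hypot(*(x-ce)[:2]).round(4) for x in b],[np.degrees(np.arctan2(*(x-ce)[1::-1])).round(1) for x in b])
print('plug',P(391,302,.061))
for q,r in [((461,98),(417,240)),((430,341),(516,462)),((180,328),(322,299))]:
    a,d=P(*q,.092),P(*r,.092); print(((a+d)/2).round(4),np.hypot(*(a-d)[:2]).round(4),np.degrees(np.arctan2(*(a-d)[1::-1])).round(1))
k=[P(*q,.056) for q in [(123,65),(82,525),(682,97),(655,555)]]
print('lipmid',(k[0]+k[1])/2)
E
```

```text
[[0.6053 0.0769 0.092 ]
 [0.5084 0.0647 0.092 ]
 [0.5462 0.1542 0.092 ]] cen [0.5533 0.0986 0.092 ] [np.float64(0.0564), np.float64(0.0563), np.float64(0.0561)] [np.float64(-22.7), np.float64(-142.9), np.float64(97.3)]
plug [0.55335922 0.09866534 0.061     ]
[0.6029 0.0769 0.092 ] 0.0607 -18.3
[0.5082 0.0655 0.092 ] 0.0597 33.9
[0.546  0.1538 0.092 ] 0.0582 100.2
lipmid [0.56073872 0.21850364 0.056     ]
```

View pics/w2c.png

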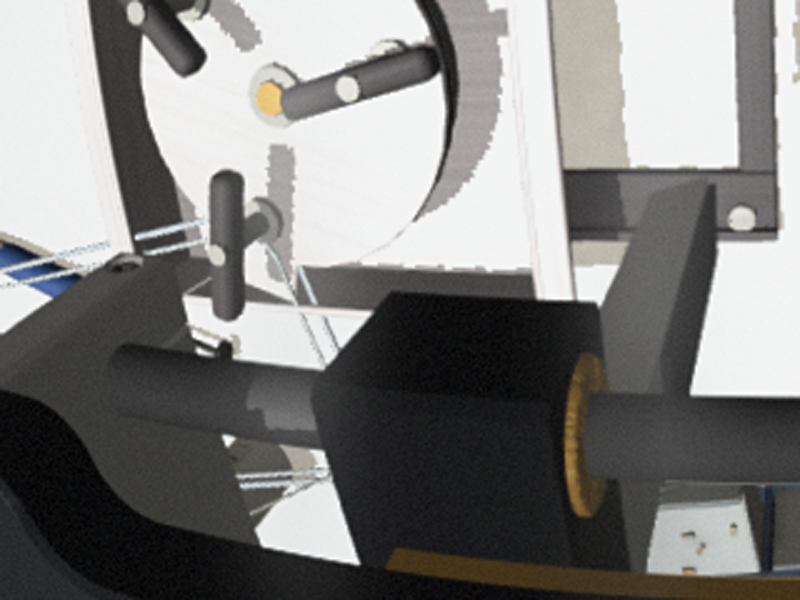

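```bash
python3 - <<'E'
from h import *
T=viewer.get_image('top');W=viewer.get_image('wrist');S=viewer.get_image('scene')
Pi=np.linalg.inv(W['pose']);Si=np.linalg.inv(S['pose'])
def wp(w):
    q=Pi[:3,:3]@w+Pi[:3,3]; th=np.arctan2(np.hypot(*q[:2]),q[2]); d=q[:2]/np.hypot(*q[:2])*th*W['fx']
    u,v=d[0]+W['cx'],d[1]+W['cy']; return np.array([u*2.5,(v-200)*2.5]).round()
print('bar1 check',wp(np.array([.6053,.0769,.092])),'exp 217,255')
for n,uv in dict(left1=(402,20),left2=(410,60),right=(740,133),right2=(600,158),corner=(450,165)).items():
    for z in [.0,.03,.05,.06,.07,.08,.1,.15,.2]: 
        w=crop(T,*uv,z,ox=210); q=Si[:3,:3]@w+Si[:3,3]; print(n,z,w.round(3),wp(w),'scenecrop',((q[0]/q[2]*S['fx']+S['cx']-210)*2.5).round(),((q[1]/q[2]*S['fy']+S['cy']-60)*2.5).round())
E
```

```text
bar1 check [216. 252.] exp 217,255
left1 0.0 [0.686 0.094 0.   ] [391. 328.] scenecrop 329.0 452.0
left1 0.03 [0.679 0.093 0.03 ] [361. 344.] scenecrop 327.0 429.0
left1 0.05 [0.675 0.092 0.05 ] [339. 356.] scenecrop 325.0 413.0
left1 0.06 [0.672 0.092 0.06 ] [327. 363.] scenecrop 324.0 406.0
left1 0.07 [0.67  0.091 0.07 ] [315. 370.] scenecrop 323.0 398.0
left1 0.08 [0.667 0.091 0.08 ] [302. 376.] scenecrop 323.0 390.0
left1 0.1 [0.663 0.09  0.1  ] [275. 391.] scenecrop 321.0 373.0
left1 0.15 [0.651 0.089 0.15 ] [198. 433.] scenecrop 317.0 331.0
left1 0.2 [0.639 0.087 0.2  ] [104. 485.] scenecrop 312.0 288.0
left2 0.0 [0.668 0.09  0.   ] [376. 295.] scenecrop 322.0 458.0
left2 0.03 [0.662 0.089 0.03 ] [345. 311.] scenecrop 319.0 435.0
left2 0.05 [0.657 0.089 0.05 ] [322. 322.] scenecrop 318.0 419.0
left2 0.06 [0.655 0.089 0.06 ] [310. 328.] scenecrop 317.0 411.0
left2 0.07 [0.653 0.088 0.07 ] [298. 334.] scenecrop 316.0 403.0
left2 0.08 [0.651 0.088 0.08 ] [285. 341.] scenecrop 315.0 395.0
left2 0.1 [0.646 0.087 0.1  ] [257. 355.] scenecrop 314.0 378.0
left2 0.15 [0.635 0.086 0.15 ]
[... 1191 characters left out ...]
014 0.15 ] [ 12. 288.] scenecrop 345.0 363.0
right2 0.2 [0.586 0.016 0.2  ] [-83. 323.] scenecrop 339.0 315.0
corner 0.0 [0.621 0.074 0.   ] [324. 207.] scenecrop 308.0 477.0
corner 0.03 [0.616 0.073 0.03 ] [290. 219.] scenecrop 306.0 453.0
corner 0.05 [0.612 0.073 0.05 ] [266. 228.] scenecrop 304.0 436.0
corner 0.06 [0.61  0.073 0.06 ] [253. 233.] scenecrop 303.0 428.0
corner 0.07 [0.608 0.073 0.07 ] [239. 238.] scenecrop 303.0 420.0
corner 0.08 [0.607 0.073 0.08 ] [225. 243.] scenecrop 302.0 411.0
corner 0.1 [0.603 0.072 0.1  ] [195. 254.] scenecrop 300.0 394.0
corner 0.15 [0.594 0.072 0.15 ] [110. 287.] scenecrop 297.0 350.0
corner 0.2 [0.585 0.071 0.2  ] [  5. 326.] scenecrop 292.0 304.0
```

The wires sit at z≈0.06, under the bars (78–92 mm), and the one slanting up stays clear of the gripper's swing. The pot centre (0.553,0.099), yaw -22.9°, and all three radii of 56 mm agree. I'll move over bar 1 with the tool yaw at 71.5°.

Request:
jog_arm(travel=[[0.05,-0.32,0],[0.11,-0.64,0],[0.17,-0.96,0]], twist=[[0,0,-0.05],[0,0,-0.1],[0,0,-0.145]], fingers=[36,36,36])

```text
time_s: 6.62
position: [0.5783, 0.2301, 0.1928]
tcp_rot: [[-0.947, 0.322, -0.001], [0.322, 0.947, -0.0], [0.001, -0.001, -1.0]]
ft_force: [0.6, 0.4, -0.6]
gripper_width: 0.036
grasp_force: 0.0
```

Request:
jog_arm(travel=[[0.05,-0.32,0],[0.11,-0.64,0],[0.17,-0.96,0]], twist=[[0,0,0],[0,0,0],[0,0,0]], fingers=[36,36,36])

```text
time_s: 6.87
position: [0.592, 0.1527, 0.193]
tcp_rot: [[-0.948, 0.319, -0.001], [0.319, 0.948, -0.0], [0.001, -0.0, -1.0]]
ft_force: [0.6, -0.1, 0.7]
gripper_width: 0.036
grasp_force: 0.0
```

Request:
jog_arm(travel=[[0.05,-0.32,0],[0.11,-0.64,0],[0.165,-0.96,0],[0.165,-0.96,0],[0.165,-0.96,0]], twist=[[0,0,0],[0,0,0],[0,0,0],[0,0,0],[0,0,0]], fingers=[36,36,36,36,36])

```text
time_s: 7.28
position: [0.6053, 0.0763, 0.193]
tcp_rot: [[-0.947, 0.321, -0.001], [0.321, 0.947, 0.0], [0.001, -0.0, -1.0]]
ft_force: [-0.6, 0.6, -0.6]
gripper_width: 0.036
grasp_force: 0.0
```

```bash
cat >> h.py <<'E'
def st():
    s=status.observe(); R=np.array(s['tcp_rot']); print(round(s['time_s'],2),np.round(s['position'],4),'yaw',np.degrees(np.arctan2(R[1,1],R[0,1])).round(2),'F',np.round(s['ft_force'],1),'M',np.round(s['wrist_torque'],2),s['gripper_width'].__round__(4),'j6',np.round(s['joint_positions'][5],2))
E
python3 -c "from h import *; st()"
```

```text
7.28 [0.6053 0.0763 0.193 ] yaw 71.27 F [-0.6  0.6 -0.6] M [ 0.06  0.   -0.02] 0.036 j6 -1.18
```

Request:
jog_arm(travel=[[0,0.01,-0.3],[0,0.01,-0.6],[0,0.01,-0.9]], twist=[[0,0,0],[0,0,0],[0,0,0]], fingers=[36,36,36])

```text
time_s: 7.53
position: [0.605, 0.0793, 0.1205]
tcp_rot: [[-0.948, 0.318, 0.0], [0.318, 0.948, 0.0], [-0.0, 0.0, -1.0]]
ft_force: [0.0, 0.3, 0.5]
gripper_width: 0.0362
grasp_force: 0.0
```

Request:
jog_arm(travel=[[0,0,-0.2],[0,0,-0.4],[0,0,-0.6],[0,0,-0.6]], twist=[[0,0,0],[0,0,0],[0,0,0],[0,0,0]], fingers=[36,36,36,36])

```text
time_s: 7.87
position: [0.6035, 0.0792, 0.0701]
tcp_rot: [[-0.948, 0.318, -0.005], [0.318, 0.948, -0.0], [0.005, -0.002, -1.0]]
ft_force: [-0.6, 0.0, 0.4]
gripper_width: 0.0359
grasp_force: 0.0
```

Request:
jog_arm(travel=[[0,0,0],[0,0,0],[0,0,0],[0,0,0],[0,0,0]], twist=[[0,0,0],[0,0,0],[0,0,0],[0,0,0],[0,0,0]], fingers=[8,8,8,8,8], force=15)

```text
time_s: 8.28
position: [0.6056, 0.0781, 0.0744]
tcp_rot: [[-0.948, 0.319, 0.001], [0.319, 0.948, 0.0], [-0.001, 0.0, -1.0]]
ft_force: [-1.8, -0.2, 5.2]
gripper_width: 0.012
grasp_force: 15.0
```

```bash
python3 -c "from h import *; st()"
```

```text
8.28 [0.6056 0.0781 0.0744] yaw 71.39 F [-1.8 -0.2  5.2] M [-0.02  0.28 -0.04] 0.012 j6 -1.18
```

Request:
jog_arm(travel=[[0,0,0],[0,0,0],[0,0,0],[0,0,0],[0,0,0]], twist=[[0,0,-0.06],[0,0,-0.12],[0,0,-0.18],[0,0,-0.24],[0,0,-0.3]], fingers=[8,8,8,8,8])

```text
time_s: 8.7
position: [0.6054, 0.0777, 0.0744]
tcp_rot: [[-0.696, 0.718, 0.001], [0.718, 0.696, -0.0], [-0.001, 0.0, -1.0]]
ft_force: [-4.4, -1.8, 7.7]
gripper_width: 0.0118
grasp_force: 15.0
```

```bash
python3 -c "from h import *; st()"
```

```text
8.7 [0.6054 0.0777 0.0744] yaw 44.12 F [-4.4 -1.8  7.7] M [-0.49  0.84  0.05] 0.0118 j6 -0.7
```

Request:
jog_arm(travel=[[0,0,0],[0,0,0],[0,0,0],[0,0,0],[0,0,0]], twist=[[0,0,-0.075],[0,0,-0.15],[0,0,-0.225],[0,0,-0.3],[0,0,-0.375]], fingers=[8,8,8,8,8])

```text
time_s: 9.12
position: [0.6049, 0.0778, 0.0744]
tcp_rot: [[-0.179, 0.984, -0.001], [0.984, 0.179, -0.0], [-0.0, -0.001, -1.0]]
ft_force: [-7.9, -2.1, 9.5]
gripper_width: 0.0117
grasp_force: 15.0
```

Request:
jog_arm(travel=[[0,0,0],[0,0,0],[0,0,0],[0,0,0],[0,0,0]], twist=[[0,0,-0.075],[0,0,-0.15],[0,0,-0.225],[0,0,-0.3],[0,0,-0.37]], fingers=[8,8,8,8,8])

```text
time_s: 9.53
position: [0.6044, 0.078, 0.0744]
tcp_rot: [[0.391, 0.921, -0.002], [0.921, -0.391, -0.0], [-0.001, -0.002, -1.0]]
ft_force: [-12.1, -0.5, 12.0]
gripper_width: 0.0121
grasp_force: 15.0
```

Request:
jog_arm(travel=[[0,0,0],[0,0,0]], twist=[[0,0,0],[0,0,0]], fingers=[8,8])

```text
time_s: 9.7
position: [0.6043, 0.0779, 0.0744]
tcp_rot: [[0.386, 0.922, -0.002], [0.922, -0.386, -0.0], [-0.001, -0.002, -1.0]]
ft_force: [-11.6, -1.0, 11.2]
gripper_width: 0.012
grasp_force: 15.0
```

```bash
python3 -c "from h import *; st()"
```

```text
9.7 [0.6043 0.0779 0.0744] yaw -22.71 F [-11.6  -1.   11.2] M [-0.31  2.48 -0.02] 0.012 j6 0.46
```

Screw 1 is turned: tool yaw -22.7°, target -22.9°. I'll release, rise and check with the top camera.

Request:
jog_arm(travel=[[0,0,0],[0,0,0],[0,0,0],[0,0,0],[0,0,0]], twist=[[0,0,0],[0,0,0],[0,0,0],[0,0,0],[0,0,0]], fingers=[36,36,36,36,36])

```text
time_s: 10.12
position: [0.6053, 0.078, 0.0734]
tcp_rot: [[0.385, 0.923, 0.0], [0.923, -0.385, 0.0], [0.0, 0.0, -1.0]]
ft_force: [0.7, 0.5, -0.3]
gripper_width: 0.0353
grasp_force: 0.0
```

Request:
jog_arm(travel=[[0,0,0.1],[0,0,0.4],[0,0,0.7],[0,0,1]], twist=[[0,0,0],[0,0,0],[0,0,0],[0,0,0]], fingers=[36,36,36,36])

```text
time_s: 10.45
position: [0.6052, 0.078, 0.155]
tcp_rot: [[0.385, 0.923, -0.0], [0.923, -0.385, 0.0], [-0.0, -0.0, -1.0]]
ft_force: [0.4, 1.0, 0.4]
gripper_width: 0.0356
grasp_force: 0.0
```

Request:
jog_arm(travel=[[0,0,0.2],[0,0.3,0.4],[0,0.6,0.5],[0,0.9,0.5]], twist=[[0,0,0.08],[0,0,0.16],[0,0,0.24],[0,0,0.32]], fingers=[36,36,36,36])

```text
time_s: 10.78
position: [0.606, 0.1508, 0.1966]
tcp_rot: [[-0.11, 0.994, 0.004], [0.994, 0.11, 0.001], [0.0, 0.004, -1.0]]
ft_force: [-0.6, 0.3, -0.5]
gripper_width: 0.0358
grasp_force: 0.0
```

Request:
jog_arm(travel=[[0,0.3,0],[0,0.6,0],[0,0.9,0],[0,0.9,0]], twist=[[0,0,0.08],[0,0,0.16],[0,0,0.24],[0,0,0.32]], fingers=[36,36,36,36])

```text
time_s: 11.12
position: [0.6047, 0.2258, 0.194]
tcp_rot: [[-0.576, 0.817, 0.0], [0.817, 0.576, 0.001], [0.0, 0.001, -1.0]]
ft_force: [-0.4, -0.1, 1.1]
gripper_width: 0.0361
grasp_force: 0.0
```

Request:
jog_arm(travel=[[-0.2,0.3,0],[-0.4,0.6,0],[-0.5,0.7,0],[-0.5,0.7,0]], twist=[[0,0,0.08],[0,0,0.16],[0,0,0.24],[0,0,0.32]], fingers=[36,36,36,36])

```text
time_s: 11.45
position: [0.5638, 0.2802, 0.1943]
tcp_rot: [[-0.897, 0.442, 0.0], [0.442, 0.897, 0.0], [-0.0, 0.001, -1.0]]
ft_force: [0.7, 0.1, -0.0]
gripper_width: 0.0364
grasp_force: 0.0
```

```bash
python3 - <<'E'
from h import *
import cv2
st()
i=viewer.get_image('top'); cv2.imwrite('pics/top2.png',i['pixels'][:,:,::-1])
a=cv2.imread('pics/top2.png')[145:265,210:370]
cv2.imwrite('pics/top2c.png',cv2.resize(a,(800,600),interpolation=cv2.INTER_CUBIC))
E
```

```text
11.45 [0.5638 0.2802 0.1943] yaw 63.78 F [ 0.7  0.1 -0. ] M [-0.06  0.02 -0.02] 0.0364 j6 -0.71
```

View pics/top2c.png

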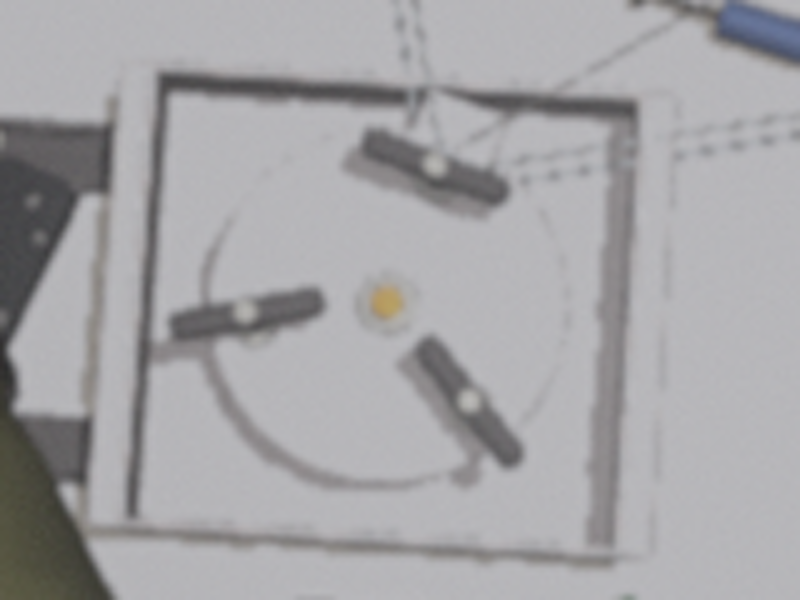

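Bar 1 is now crosswise as wanted and bars 2 and 3 are unturned, but the tray and pot crept ~2 mm left (plug 391→386 px). I'll press the tray home again before going on.

Request:
jog_arm(travel=[[0,0,-0.1],[0,0,-0.4],[0,0,-0.7],[0,0,-1],[0,0,-1]], twist=[[0,0,0.06],[0,0,0.12],[0,0,0.18],[0,0,0.23],[0,0,0.23]], fingers=[0,0,0,0,0])

```text
time_s: 11.92
position: [0.5637, 0.2769, 0.1092]
tcp_rot: [[-0.995, 0.104, -0.006], [0.104, 0.995, -0.003], [0.006, -0.003, -1.0]]
ft_force: [-0.5, -0.4, -1.0]
gripper_width: 0.0064
grasp_force: 0.0
```

Request:
jog_arm(travel=[[0,0,-0.3],[0,0,-0.6],[0,0,-0.9],[0,0,-1],[0,0,-1]], twist=[[0,0,0],[0,0,0],[0,0,0],[0,0,0],[0,0,0]], fingers=[0,0,0,0,0])

```text
time_s: 12.33
position: [0.5649, 0.2776, 0.0328]
tcp_rot: [[-0.994, 0.108, -0.002], [0.108, 0.994, -0.001], [0.002, -0.001, -1.0]]
ft_force: [-0.1, -0.6, 0.6]
gripper_width: 0.0006
grasp_force: 0.0
```

Request:
jog_arm(travel=[[0,-0.15,0],[0,-0.3,0],[-0.02,-0.45,0],[-0.03,-0.54,0],[-0.03,-0.57,0]], twist=[[0,0,0],[0,0,0],[0,0,0],[0,0,0],[0,0,0]], fingers=[0,0,0,0,0])

```text
time_s: 12.75
position: [0.5632, 0.2309, 0.0345]
tcp_rot: [[-0.994, 0.107, 0.001], [0.107, 0.994, 0.001], [-0.001, 0.001, -1.0]]
ft_force: [-1.4, 4.0, 2.9]
gripper_width: 0.0006
grasp_force: 1.7
```

Request:
jog_arm(travel=[[0,-0.02,0],[0,-0.04,0],[0,-0.06,0],[0,-0.08,0],[0,-0.08,0]], twist=[[0,0,0],[0,0,0],[0,0,0],[0,0,0],[0,0,0]], fingers=[0,0,0,0,0])

```text
time_s: 13.17
position: [0.5633, 0.2297, 0.0343]
tcp_rot: [[-0.995, 0.104, 0.003], [0.104, 0.995, 0.006], [-0.002, 0.006, -1.0]]
ft_force: [1.1, 24.4, 0.6]
gripper_width: 0.0004
grasp_force: 12.2
```

Request:
jog_arm(travel=[[0,0.1,0],[0,0.3,0],[0,0.4,0.3],[0,0.4,0.7],[0,0.4,1]], twist=[[0,0,0],[0,0,0],[0,0,0],[0,0,0],[0,0,0]], fingers=[0,0,0,30,36])

```text
time_s: 13.58
position: [0.5628, 0.2593, 0.1151]
tcp_rot: [[-0.995, 0.104, 0.0], [0.104, 0.995, -0.0], [-0.0, -0.0, -1.0]]
ft_force: [0.9, -0.1, -0.8]
gripper_width: 0.0106
grasp_force: 0.0
```

Request:
jog_arm(travel=[[0,0,0.3],[0,0,0.7],[0,0,1],[0,0,1]], twist=[[0,0,0.07],[0,0,0.14],[0,0,0.21],[0,0,0.28]], fingers=[36,36,36,36])

```text
time_s: 13.92
position: [0.5642, 0.2594, 0.1991]
tcp_rot: [[-0.943, -0.334, 0.007], [-0.334, 0.943, 0.002], [-0.007, -0.0, -1.0]]
ft_force: [-1.0, -0.2, 0.5]
gripper_width: 0.0349
grasp_force: 0.0
```

Request:
jog_arm(travel=[[-0.1,-0.3,0],[-0.2,-0.6,0],[-0.3,-1,0]], twist=[[0,0,0.06],[0,0,0.12],[0,0,0.17]], fingers=[36,36,36])

```text
time_s: 14.17
position: [0.5382, 0.1787, 0.1932]
tcp_rot: [[-0.82, -0.572, -0.0], [-0.572, 0.82, -0.0], [0.001, 0.0, -1.0]]
ft_force: [0.5, 0.1, 0.4]
gripper_width: 0.0357
grasp_force: 0.0
```

Request:
jog_arm(travel=[[-0.1,-0.3,0],[-0.2,-0.6,0],[-0.3,-1,0],[-0.3,-1,0],[-0.3,-1,0]], twist=[[0,0,0],[0,0,0],[0,0,0],[0,0,0],[0,0,0]], fingers=[36,36,36,36,36])

```text
time_s: 14.58
position: [0.5149, 0.0976, 0.1938]
tcp_rot: [[-0.825, -0.565, 0.0], [-0.565, 0.825, -0.0], [-0.0, -0.0, -1.0]]
ft_force: [0.2, 0.3, 0.2]
gripper_width: 0.036
grasp_force: 0.0
```

```bash
python3 -c "from h import *; st()"
```

```text
14.58 [0.5149 0.0976 0.1938] yaw 124.38 F [0.2 0.3 0.2] M [ 0.01 -0.03  0.02] 0.036 j6 -2.05
```

Request:
jog_arm(travel=[[-0.04,-0.2,0],[-0.08,-0.415,0],[-0.08,-0.415,-0.3],[-0.08,-0.415,-0.6],[-0.08,-0.415,-0.9]], twist=[[0,0,0],[0,0,0],[0,0,0],[0,0,0],[0,0,0]], fingers=[36,36,36,36,36])

```text
time_s: 15.0
position: [0.5089, 0.0659, 0.1207]
tcp_rot: [[-0.824, -0.567, 0.001], [-0.567, 0.824, 0.0], [-0.001, -0.0, -1.0]]
ft_force: [0.2, -1.1, 0.4]
gripper_width: 0.036
grasp_force: 0.0
```

Request:
jog_arm(travel=[[0,0,-0.2],[0,0,-0.4],[0,0,-0.57],[0,0,-0.57],[0,0,-0.57]], twist=[[0,0,0],[0,0,0],[0,0,0],[0,0,0],[0,0,0]], fingers=[36,36,36,36,36])

```text
time_s: 15.42
position: [0.5085, 0.0658, 0.0756]
tcp_rot: [[-0.824, -0.567, -0.001], [-0.567, 0.824, -0.0], [0.001, 0.001, -1.0]]
ft_force: [-0.1, -0.4, 0.1]
gripper_width: 0.0359
grasp_force: 0.0
```

```bash
python3 -c "from h import *; st()"
```

```text
15.42 [0.5085 0.0658 0.0756] yaw 124.54 F [-0.1 -0.4  0.1] M [ 0.09  0.03 -0.05] 0.0359 j6 -2.12
```

Request:
jog_arm(travel=[[0,-0.014,0],[0,-0.014,0],[0,-0.014,0],[0,-0.014,0],[0,-0.014,0]], twist=[[0,0,0],[0,0,0],[0,0,0],[0,0,0],[0,0,0]], fingers=[36,8,8,8,8], force=12)

```text
time_s: 15.83
position: [0.5083, 0.0639, 0.0762]
tcp_rot: [[-0.824, -0.566, -0.0], [-0.566, 0.824, 0.001], [-0.0, 0.001, -1.0]]
ft_force: [-7.0, 8.1, 8.0]
gripper_width: 0.0126
grasp_force: 5.4
```

Request:
jog_arm(travel=[[0,0,0],[0,0,0]], twist=[[0,0,0],[0,0,0]], fingers=[8,8])

```text
time_s: 16.0
position: [0.5081, 0.064, 0.0762]
tcp_rot: [[-0.824, -0.566, -0.001], [-0.566, 0.824, 0.001], [0.0, 0.001, -1.0]]
ft_force: [-5.2, 2.7, 4.9]
gripper_width: 0.012
grasp_force: 12.0
```

```bash
python3 -c "from h import *; st()"
```

```text
16.0 [0.5081 0.064  0.0762] yaw 124.48 F [-5.2  2.7  4.9] M [0.69 0.98 0.03] 0.012 j6 -2.12
```

Request:
jog_arm(travel=[[-0.006,0.003,0.006],[-0.006,0.003,0.006],[-0.006,0.003,0.006],[-0.006,0.003,0.006],[-0.006,0.003,0.006]], twist=[[0,0,-0.07],[0,0,-0.14],[0,0,-0.21],[0,0,-0.28],[0,0,-0.35]], fingers=[8,8,8,8,8])

```text
time_s: 16.42
position: [0.5077, 0.0642, 0.0763]
tcp_rot: [[-0.999, -0.047, -0.001], [-0.047, 0.999, 0.001], [0.001, 0.001, -1.0]]
ft_force: [-1.5, 3.8, -0.5]
gripper_width: 0.0119
grasp_force: 12.0
```

Request:
jog_arm(travel=[[0,0,0],[0,0,0],[0,0,0],[0,0,0],[0,0,0]], twist=[[0,0,-0.07],[0,0,-0.14],[0,0,-0.21],[0,0,-0.28],[0,0,-0.35]], fingers=[8,8,8,8,8])

```text
time_s: 16.83
position: [0.5078, 0.0643, 0.0763]
tcp_rot: [[-0.876, 0.482, -0.0], [0.482, 0.876, 0.001], [0.001, 0.0, -1.0]]
ft_force: [-1.6, 4.5, -1.7]
gripper_width: 0.0118
grasp_force: 12.0
```

```bash
python3 -c "from h import *; st()"
```

```text
16.83 [0.5078 0.0643 0.0763] yaw 61.17 F [-1.6  4.5 -1.7] M [0.79 0.1  0.06] 0.0118 j6 -1.01
```

Request:
jog_arm(travel=[[0,0.004,0],[0,0.004,0],[0,0.004,0],[0,0.004,0],[0,0.004,0]], twist=[[0,0,-0.07],[0,0,-0.14],[0,0,-0.21],[0,0,-0.28],[0,0,-0.35]], fingers=[8,8,8,8,8])

```text
time_s: 17.25
position: [0.5079, 0.0645, 0.0763]
tcp_rot: [[-0.495, 0.869, -0.0], [0.869, 0.495, 0.0], [0.0, 0.0, -1.0]]
ft_force: [1.2, 1.6, -1.9]
gripper_width: 0.0122
grasp_force: 12.0
```

Request:
jog_arm(travel=[[0,0,0],[0,0,0],[0,0,0],[0,0,0],[0,0,0]], twist=[[0,0,-0.07],[0,0,-0.14],[0,0,-0.21],[0,0,-0.28],[0,0,-0.35]], fingers=[8,8,8,8,8])

```text
time_s: 17.67
position: [0.508, 0.0645, 0.0763]
tcp_rot: [[0.032, 0.999, 0.0], [0.999, -0.032, 0.0], [0.0, 0.0, -1.0]]
ft_force: [0.9, 2.4, -3.2]
gripper_width: 0.0116
grasp_force: 12.0
```

Request:
jog_arm(travel=[[0,0,0],[0,0,0],[0,0,0],[0,0,0],[0,0,0]], twist=[[0,0,-0.07],[0,0,-0.14],[0,0,-0.21],[0,0,-0.28],[0,0,-0.35]], fingers=[8,8,8,8,8])

```text
time_s: 18.08
position: [0.5081, 0.0645, 0.0763]
tcp_rot: [[0.549, 0.836, 0.0], [0.836, -0.549, 0.0], [0.001, 0.0, -1.0]]
ft_force: [1.7, 2.5, -3.4]
gripper_width: 0.0118
grasp_force: 12.0
```

Request:
jog_arm(travel=[[0,0,0],[0,0,0],[0,0,0],[0,0,0],[0,0,0]], twist=[[0,0,-0.07],[0,0,-0.14],[0,0,-0.2],[0,0,-0.22],[0,0,-0.22]], fingers=[8,8,8,8,8])

```text
time_s: 18.5
position: [0.5082, 0.0644, 0.0763]
tcp_rot: [[0.798, 0.603, 0.001], [0.603, -0.798, 0.0], [0.001, 0.0, -1.0]]
ft_force: [3.0, 2.6, -4.1]
gripper_width: 0.0123
grasp_force: 12.0
```

```bash
python3 -c "from h import *; st()"
```

```text
18.5 [0.5082 0.0644 0.0763] yaw -52.91 F [ 3.   2.6 -4.1] M [ 0.33 -0.42 -0.06] 0.0123 j6 0.98
```

Screw 2 is done, with yaw -52.9° on target. I'll release and go to bar 3 at (0.546,0.154), yaw 9.4°.

Request:
jog_arm(travel=[[0,0,0],[0,0,0],[0,0,0],[0,0,0],[0,0,0]], twist=[[0,0,0],[0,0,0],[0,0,0],[0,0,0],[0,0,0]], fingers=[36,36,36,36,36])

```text
time_s: 18.92
position: [0.508, 0.0642, 0.0764]
tcp_rot: [[0.797, 0.605, 0.0], [0.605, -0.797, -0.0], [0.0, 0.0, -1.0]]
ft_force: [0.2, -0.0, -1.0]
gripper_width: 0.0357
grasp_force: 0.0
```

Request:
jog_arm(travel=[[0,0,0.1],[0,0,0.4],[0,0,0.7],[0.1,0.2,0.8],[0.2,0.5,0.8]], twist=[[0,0,0],[0,0,0],[0,0,0.05],[0,0,0.12],[0,0,0.19]], fingers=[36,36,36,36,36])

```text
time_s: 19.33
position: [0.5253, 0.1037, 0.1437]
tcp_rot: [[0.581, 0.814, 0.005], [0.814, -0.581, 0.0], [0.003, 0.004, -1.0]]
ft_force: [-0.1, 0.3, -0.4]
gripper_width: 0.0363
grasp_force: 0.0
```

Request:
jog_arm(travel=[[0.1,0.2,0],[0.2,0.4,0],[0.28,0.62,0],[0.28,0.62,0],[0.28,0.62,0]], twist=[[0,0,0.07],[0,0,0.14],[0,0,0.21],[0,0,0.28],[0,0,0.35]], fingers=[36,36,36,36,36])

```text
time_s: 19.75
position: [0.5465, 0.1547, 0.1407]
tcp_rot: [[0.067, 0.998, 0.0], [0.998, -0.067, 0.0], [0.0, 0.0, -1.0]]
ft_force: [-0.3, -0.2, -1.0]
gripper_width: 0.036
grasp_force: 0.0
```

Request:
jog_arm(travel=[[0,0,0],[0,0,0],[0,0,0],[0,0,0]], twist=[[0,0,0.07],[0,0,0.15],[0,0,0.15],[0,0,0.15]], fingers=[36,36,36,36])

```text
time_s: 20.08
position: [0.5464, 0.1538, 0.1408]
tcp_rot: [[-0.158, 0.988, 0.0], [0.988, 0.158, 0.0], [0.0, 0.0, -1.0]]
ft_force: [-0.2, -0.6, -0.8]
gripper_width: 0.0359
grasp_force: 0.0
```

```bash
python3 - <<'E'
from h import *
import cv2
st()
i=viewer.get_image('top'); a=i['pixels'][145:265,210:370,::-1]
# lid plug (orange) centroid vs. earlier frames -> pot shift in pixels
for n,im in [('top1',cv2.imread('pics/top1.png')[145:265,210:370]),('top2',cv2.imread('pics/top2.png')[145:265,210:370]),('now',a)]:
    b=im.astype(int); m=(b[...,2]-b[...,0]>40); ys,xs=np.nonzero(m); k=(abs(xs-77)<12)&(abs(ys-60)<10); print(n,k.sum(),xs[k].mean()*5+2 if k.any() else 0,ys[k].mean()*5+2 if k.any() else 0)
E
```

```text
20.08 [0.5464 0.1538 0.1408] yaw 9.07 F [-0.2 -0.6 -0.8] M [-0.02  0.08  0.05] 0.0359 j6 0.05
top1 26 389.5 302.0
top2 26 386.4230769230769 302.0
now 33 391.5454545454545 303.5151515151515
```

Request:
jog_arm(travel=[[0,0,-0.2],[0,0,-0.5],[0,0,-0.8],[0,0,-0.8],[0,0,-0.8]], twist=[[0,0,0],[0,0,0],[0,0,0],[0,0,0],[0,0,0]], fingers=[36,36,36,36,36])

```text
time_s: 20.55
position: [0.546, 0.1537, 0.0762]
tcp_rot: [[-0.159, 0.987, -0.002], [0.987, 0.159, -0.0], [-0.0, -0.002, -1.0]]
ft_force: [-0.2, -0.2, 0.5]
gripper_width: 0.0358
grasp_force: 0.0
```

Request:
jog_arm(travel=[[0,0,0],[0,0,0],[0,0,0],[0,0,0],[0,0,0]], twist=[[0,0,0],[0,0,0],[0,0,0],[0,0,0],[0,0,0]], fingers=[30,24,8,8,8])

```text
time_s: 20.97
position: [0.5462, 0.1539, 0.0772]
tcp_rot: [[-0.161, 0.987, -0.0], [0.987, 0.161, 0.0], [0.0, -0.0, -1.0]]
ft_force: [-4.4, -0.8, 5.5]
gripper_width: 0.0117
grasp_force: 12.0
```

Request:
jog_arm(travel=[[0,0,0],[0,0,0]], twist=[[0,0,0],[0,0,0]], fingers=[8,8])

```text
time_s: 21.13
position: [0.5462, 0.154, 0.0772]
tcp_rot: [[-0.161, 0.987, -0.0], [0.987, 0.161, 0.0], [0.0, -0.0, -1.0]]
ft_force: [-4.3, -0.6, 6.4]
gripper_width: 0.0118
grasp_force: 12.0
```

```bash
python3 -c "from h import *; st()"
```

```text
21.13 [0.5462 0.154  0.0772] yaw 9.27 F [-4.3 -0.6  6.4] M [-0.12  1.07 -0.03] 0.0118 j6 0.05
```

Next, turn yaw 9.2° → -82.8°, which is -92° (-1.022 units).

Request:
jog_arm(travel=[[-0.005,0,0.007],[-0.005,0,0.007],[-0.005,0,0.007],[-0.005,0,0.007],[-0.005,0,0.007]], twist=[[0,0,-0.07],[0,0,-0.14],[0,0,-0.21],[0,0,-0.28],[0,0,-0.35]], fingers=[8,8,8,8,8])

```text
time_s: 21.55
position: [0.5458, 0.1539, 0.0772]
tcp_rot: [[0.383, 0.924, -0.0], [0.924, -0.383, 0.0], [-0.0, -0.0, -1.0]]
ft_force: [-1.7, 0.0, 0.6]
gripper_width: 0.0117
grasp_force: 12.0
```

Request:
jog_arm(travel=[[0,0,0],[0,0,0],[0,0,0],[0,0,0],[0,0,0]], twist=[[0,0,-0.07],[0,0,-0.14],[0,0,-0.21],[0,0,-0.28],[0,0,-0.35]], fingers=[8,8,8,8,8])

```text
time_s: 21.97
position: [0.5458, 0.154, 0.0772]
tcp_rot: [[0.809, 0.587, -0.0], [0.587, -0.809, 0.0], [-0.0, -0.0, -1.0]]
ft_force: [-2.7, 0.8, 0.7]
gripper_width: 0.012
grasp_force: 12.0
```

Request:
jog_arm(travel=[[0,0,0],[0,0,0],[0,0,0],[0,0,0],[0,0,0]], twist=[[0,0,-0.07],[0,0,-0.14],[0,0,-0.21],[0,0,-0.28],[0,0,-0.32]], fingers=[8,8,8,8,8])

```text
time_s: 22.38
position: [0.5457, 0.1541, 0.0772]
tcp_rot: [[0.992, 0.124, -0.0], [0.124, -0.992, 0.0], [-0.0, -0.0, -1.0]]
ft_force: [-2.5, 1.0, 1.7]
gripper_width: 0.012
grasp_force: 12.0
```

Request:
jog_arm(travel=[[0,0,0],[0,0,0]], twist=[[0,0,0],[0,0,0]], fingers=[8,8])

```text
time_s: 22.55
position: [0.5458, 0.1541, 0.0772]
tcp_rot: [[0.991, 0.132, -0.0], [0.132, -0.991, 0.0], [-0.0, -0.0, -1.0]]
ft_force: [-4.4, 2.6, 3.5]
gripper_width: 0.0122
grasp_force: 12.0
```

```bash
python3 -c "from h import *; st()"
```

```text
22.55 [0.5458 0.1541 0.0772] yaw -82.39 F [-4.4  2.6  3.5] M [ 0.4   1.08 -0.06] 0.0122 j6 1.65
```

Screw 3 is done at yaw -82.4°. I'll release, then check and press the tray home once more.

Request:
jog_arm(travel=[[0,0,0],[0,0,0],[0,0,0],[0,0,0],[0,0,0]], twist=[[0,0,0],[0,0,0],[0,0,0],[0,0,0],[0,0,0]], fingers=[36,36,36,36,36])

```text
time_s: 22.97
position: [0.5461, 0.1538, 0.0769]
tcp_rot: [[0.991, 0.131, 0.0], [0.131, -0.991, -0.0], [0.0, 0.0, -1.0]]
ft_force: [-0.2, -1.1, -0.6]
gripper_width: 0.0361
grasp_force: 0.0
```

Request:
jog_arm(travel=[[0,0,0.1],[0,0,0.4],[0,0,0.8],[0.1,0.3,0.8],[0.15,0.7,0.8]], twist=[[0,0,0],[0,0,0],[0,0,-0.05],[0,0,-0.1],[0,0,-0.145]], fingers=[36,36,36,36,20])

```text
time_s: 23.38
position: [0.5596, 0.2092, 0.144]
tcp_rot: [[0.995, -0.104, 0.004], [-0.104, -0.995, 0.001], [0.004, -0.001, -1.0]]
ft_force: [0.3, -0.0, -0.8]
gripper_width: 0.0324
grasp_force: 0.0
```

Request:
jog_arm(travel=[[0.05,0.3,0],[0.08,0.6,0],[0.08,0.85,0],[0.08,0.85,0],[0.08,0.85,0]], twist=[[0,0,0],[0,0,0],[0,0,0],[0,0,0],[0,0,0]], fingers=[0,0,0,0,0])

```text
time_s: 23.8
position: [0.5642, 0.2783, 0.1411]
tcp_rot: [[0.995, -0.096, 0.0], [-0.096, -0.995, -0.0], [0.0, 0.0, -1.0]]
ft_force: [0.2, -0.2, -0.1]
gripper_width: 0.0011
grasp_force: 0.0
```

```bash
python3 - <<'E'
from h import *
import cv2
st()
i=viewer.get_image('top'); cv2.imwrite('pics/top3.png',i['pixels'][:,:,::-1])
def tab(f):
    im=cv2.imread(f)[145:265,210:370].astype(int); m=(im[...,2]-im[...,0]>40); ys,xs=np.nonzero(m); k=(abs(xs-77)<12)&(abs(ys-60)<10); print(f,k.sum(),xs[k].mean()*5+2,ys[k].mean()*5+2)
for f in ['pics/top1.png','pics/top2.png','pics/top3.png']: tab(f)
E
```

```text
23.8 [0.5642 0.2783 0.1411] yaw -95.48 F [ 0.2 -0.2 -0.1] M [-0.04  0.12  0.02] 0.0011 j6 2.07
pics/top1.png 26 389.5 302.0
pics/top2.png 26 386.4230769230769 302.0
pics/top3.png 26 392.96153846153845 302.96153846153845
```

Request:
jog_arm(travel=[[0,0,-0.3],[0,0,-0.6],[0,0,-0.9],[0,0,-0.9]], twist=[[0,0,0],[0,0,0],[0,0,0],[0,0,0]], fingers=[0,0,0,0])

```text
time_s: 24.18
position: [0.5626, 0.2757, 0.0647]
tcp_rot: [[0.995, -0.098, -0.006], [-0.098, -0.995, -0.003], [-0.006, 0.003, -1.0]]
ft_force: [-1.0, 0.1, -0.7]
gripper_width: 0.0003
grasp_force: 0.0
```

Request:
jog_arm(travel=[[0,0,-0.25],[0,0,-0.44],[0,-0.15,-0.44],[0,-0.3,-0.44],[-0.02,-0.45,-0.44]], twist=[[0,0,0],[0,0,0],[0,0,0],[0,0,0],[0,0,0]], fingers=[0,0,0,0,0])

```text
time_s: 24.6
position: [0.5636, 0.2402, 0.0355]
tcp_rot: [[0.995, -0.098, 0.002], [-0.098, -0.995, 0.001], [0.002, -0.001, -1.0]]
ft_force: [0.0, 0.8, 0.3]
gripper_width: 0.0005
grasp_force: 0.0
```

Request:
jog_arm(travel=[[0,-0.06,0],[0,-0.11,0],[0,-0.14,0],[0,-0.17,0],[0,-0.17,0]], twist=[[0,0,0],[0,0,0],[0,0,0],[0,0,0],[0,0,0]], fingers=[0,0,0,0,0])

```text
time_s: 25.02
position: [0.5633, 0.2298, 0.0347]
tcp_rot: [[0.995, -0.097, 0.002], [-0.097, -0.995, 0.003], [0.002, -0.003, -1.0]]
ft_force: [0.4, 10.1, 3.0]
gripper_width: 0.0003
grasp_force: 4.8
```

Request:
jog_arm(travel=[[0,0,0],[0,0.2,0],[0,0.6,0],[0,1,0],[0,1,0]], twist=[[0,0,0],[0,0,0],[0,0,0],[0,0,0],[0,0,0]], fingers=[0,0,0,0,0])

```text
time_s: 25.43
position: [0.562, 0.3137, 0.0339]
tcp_rot: [[0.996, -0.093, 0.001], [-0.093, -0.996, 0.001], [0.001, -0.001, -1.0]]
ft_force: [-1.5, 0.1, 0.1]
gripper_width: 0.0005
grasp_force: 0.0
```

Request:
jog_arm(travel=[[0,0,0.3],[0,0,0.6],[0,0,1],[0,0,1]], twist=[[0,0,0],[0,0,0],[0,0,0],[0,0,0]], fingers=[0,0,0,0])

```text
time_s: 25.77
position: [0.5647, 0.3099, 0.1201]
tcp_rot: [[0.995, -0.096, 0.008], [-0.096, -0.995, 0.003], [0.007, -0.004, -1.0]]
ft_force: [0.4, 0.4, 1.9]
gripper_width: 0.0003
grasp_force: 0.0
```

Request:
jog_arm(travel=[[0,0,0.3],[0,0,0.6],[0,0,1],[0,0,1],[0,0,1]], twist=[[0,0,0],[0,0,0],[0,0,0],[0,0,0],[0,0,0]], fingers=[0,0,0,0,0])

```text
time_s: 26.18
position: [0.5632, 0.309, 0.1955]
tcp_rot: [[0.995, -0.097, 0.003], [-0.097, -0.995, 0.001], [0.003, -0.002, -1.0]]
ft_force: [-0.1, 0.4, -0.4]
gripper_width: 0.0003
grasp_force: 0.0
```

```bash
python3 - <<'E'
from h import *
import cv2
st()
i=viewer.get_image('top'); cv2.imwrite('pics/top4.png',i['pixels'][:,:,::-1])
a=cv2.imread('pics/top4.png')[145:265,210:370]
cv2.imwrite('pics/top4c.png',cv2.resize(a,(800,600),interpolation=cv2.INTER_CUBIC))
E
```

```text
26.18 [0.5632 0.309  0.1955] yaw -95.55 F [-0.1  0.4 -0.4] M [ 0.01  0.19 -0.  ] 0.0003 j6 2.11
```

View pics/top4c.png

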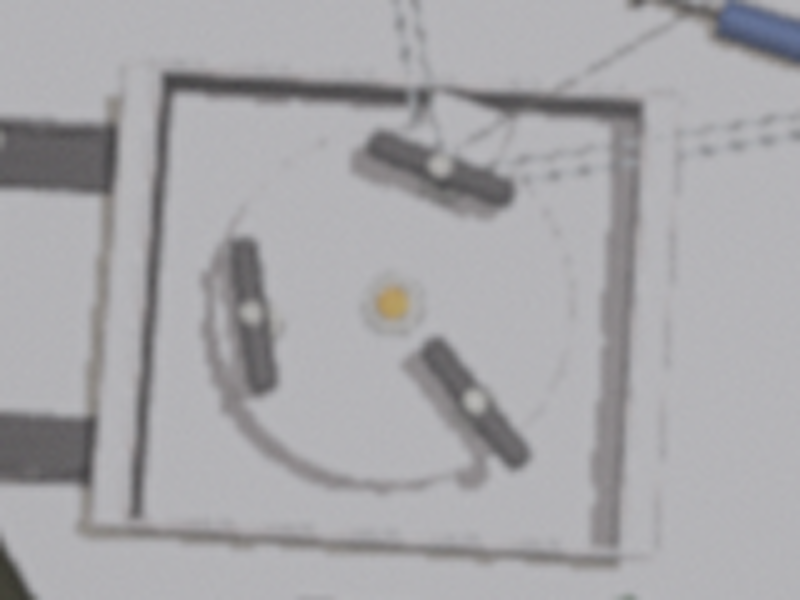

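The tray is back at its first home pixels (lip corner (123,65)). Bars 1 and 3 lie crosswise, bar 2 points at the centre again, and the tab is beside bar 1 at (470,110). Handing in.

```bash
python3 -c "
from station import bot
print(bot.finish_job())"
```

```text
the job is handed in; nothing more can be done
None
```

The tray is home against its stop and the three screws were tightened in order by one, two and one quarter turns; after screw 1 the tray had crept about 2 mm, so I pressed it home again then and once more at the end, and handed the job in after about 26 s.

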